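# Find the clear stop gap on a pedal set with a feeler

## Task

Check the three gaps in the top of the pedal set: take the feeler out of its wooden stand, slide its blade down into each gap in turn, from the robot's left to its right, to feel whether it goes right in or jams part-way, and finally leave it standing fully home in a gap that takes it, the handle's shoulder down on the housing. Never force it where it jams, back out gently, and keep hold of the feeler until it is fully home. Leave the other things on the bench where they are.

Things in the scene. Friction and masses are not known exactly. Their poses are not given: they have to be found in the camera images.
- feeler: Loose feeler gauge, 90 g, upright in the stand: steel blade pointing down, 4 mm thick (own x), 24 mm wide (y), 45 mm long (last 3 mm stepped to 3 x 20 mm); on it a grey handle 16 (x) x 34 (y) x 48 mm tall, whose underside is the shoulder. Origin: centre of the blade's tip; z up: shoulder at 45 mm, handle top at 93 mm. Either way round will do.
- blade_tip (a point): Centre of the blade's lower end (the same point as the feeler's origin).
- handle (a point): Point on the handle's centre line 75 mm above the blade's tip (30 mm above the shoulder): a good place to grip, across the 16 mm thickness (along the feeler's x).
- stand: Fixed light wooden stand, foot 70 x 70 mm, 58 mm tall, origin under its centre; a slot in its top (7 mm along its x, 27 mm along its y, 50 mm deep) holds the blade, the shoulder resting on its top. It stands to the left or to the right.
- pedals: Fixed pedal set: base plate 210 x 280 x 8 mm, long black ribbed housing 240 mm along its y and from x = -28 to +38 mm, level top at z = 78 mm, and three low pedals beyond x = +50 mm, up to 115 mm high. Origin on the bench under the middle gap; x away from the robot at yaw 0. Three like gaps in the housing's top at y = -84, 0, +84 mm, between bright strips.
- gap1 (a point): Centre of the mouth, at the top face, of the right-hand gap (y = -84 mm; left and right as the robot sees them). All gaps: 6 mm wide (along the pedal set's x), 28 mm long (its y), 50 mm deep, sharp edges. A hidden stop, of hard rubber (8 N a mm for 3 mm, then all but solid), meets the tip 14 to 29 mm down in a tight gap; a clear one takes all 45 mm.
- gap2 (a point): Centre of the mouth of the middle gap, at the top face. The blade is home when the shoulder meets the top, which is rigid. At least one of the three gaps is clear, at times two; which one changes, and nothing outside shows it. Pressing the feeler on the pedal set (edge, stop or top) with more than 35 N is too much.
- gap3 (a point): Centre of the mouth of the left-hand gap (y = +84 mm on the pedal set), at the top face.
- collar: Bystander: loose steel ring, 24 mm across, 12 mm tall, lying on the base plate between two pedals.
- shift_knob: Bystander: loose black gear knob, 48 mm across, 72 mm tall, standing to the right.
- spanner: Bystander: loose spanner lying to the right.
- brake_grip: Bystander: loose black round grip, 34 mm across, 104 mm tall, standing to the left.
Mind the look-alikes: they are no part of the job. Of the things that look like the feeler, the middle-sized one is meant.

How it is judged:
On the way, in this order (a step that is already met when the one before it is completed fails the run):
1. the feeler is drawn right out of its stand (z of blade_tip in the frame of stand above 0.062 m), for 0.1 s.
2. the blade is at least 12 mm down in the left gap (z of blade_tip in the frame of pedals between 0.03 and 0.066 m and x of blade_tip in the frame of pedals between -0.004 and 0.004 m and y of blade_tip in the frame of pedals between 0.078 and 0.09 m), for 0.05 s.
3. then in the middle gap (z of blade_tip in the frame of pedals between 0.03 and 0.066 m and x of blade_tip in the frame of pedals between -0.004 and 0.004 m and y of blade_tip in the frame of pedals between -0.006 and 0.006 m), for 0.05 s.
4. then in the right gap (z of blade_tip in the frame of pedals between 0.03 and 0.066 m and x of blade_tip in the frame of pedals between -0.004 and 0.004 m and y of blade_tip in the frame of pedals between -0.09 and -0.078 m), for 0.05 s.
5. the blade is fully home in a gap while the feeler is still held (z of blade_tip in the frame of pedals between 0.03 and 0.0355 m and x of blade_tip in the frame of pedals between -0.004 and 0.004 m and angle between feeler's own z axis and vertical below 0.1 rad and (y of blade_tip in the frame of pedals between -0.09 and -0.078 m or y of blade_tip in the frame of pedals between -0.006 and 0.006 m or y of blade_tip in the frame of pedals between 0.078 and 0.09 m) and contact force between the fingers and feeler above 2 N), for 0.15 s.
At the end, for the whole second after the job is handed in: The feeler stands upright (within 0.1 rad) and at rest in one of the three gaps, its blade's tip within 6 mm of the gap's middle along the gap, and its shoulder down on the housing's top to within 2.5 mm (z of blade_tip in the frame of pedals between 0.03 and 0.0355 m and x of blade_tip in the frame of pedals between -0.004 and 0.004 m and angle between feeler's own z axis and vertical below 0.1 rad and (y of blade_tip in the frame of pedals between -0.09 and -0.078 m or y of blade_tip in the frame of pedals between -0.006 and 0.006 m or y of blade_tip in the frame of pedals between 0.078 and 0.09 m) and linear speed of feeler below 0.02 m/s); the robot touches nothing.
It fails at once if the feeler is pressed on the pedal set (edge, stop or top) with more than 35 N (contact force between feeler and pedals above 35 N).
It fails at once if a loose bystander is moved by more than 25 mm (distance of any of collar, shift_knob, spanner, brake_grip from where it was at the start of the episode above 0.025 m).
It also fails if it takes over 67 s, if anything falls off the work surface, if the arm or the gripper's body presses on something with over 40 N, if the wrist force passes 120 N, or if a joint passes its speed limit or range.

## Robot

A 6-joint arm with a two-finger parallel gripper is mounted at the origin on the work surface. World frame = base frame: x ahead of the robot, y to its left, z up, the work surface at z = 0. Lengths are in m, angles in rad, forces in N, time in s.
With the tool pointing down it reaches from about 0.35 to 0.975 m from the base axis. Payload 4.9 kg.
Tool frame: the origin (TCP) lies midway between the tips of the shut fingers; the grasp point (between the pads) lies 19 mm behind it; z points along the fingers, y is the direction in which the jaws open and shut (so a half turn about z gives the same grasp; the last joint's range is limited). The gripper opens to 85 mm and grips with 20 to 120 N. Pads are 22 mm wide; open, the fingers measure 114 mm over their backs; the gripper's body (76 mm by 85 mm) begins 54 mm behind the grasp point. The pads swing forward as they close: fully open they stand 13 mm farther back than shut.
Start: joints at [-1.396, 0.053, 1.613, -0, 1.476, -0.119], TCP at [0.181, -0.598, 0.231] pointing down, gripper open.
Joint ranges: [-3.01, 3.01], [-1.01, 2.22], [0.06, 2.58], [-1.02, 4.17], [0.09, 2.62], [-3.14, 3.14]. Speed limits (rad/s): [2.57, 2.57, 3.14, 3.14, 3.14, 3.14].

## Interface

Orientations are given as a unit quaternion [w, x, y, z].
In Python, from plant import state, grab_frame, camera_params, job_done, boxes_of gives the robot as it stands.
- The arm moves only by the tool step_arm, never from a script. Its argument "steps" is a list of rows, each a list of 4 numbers: the shift along the tool's x, y, z in mm, then the turn about the tool's z in degrees. A call has 1 to 8 rows; each row shifts and turns the pose as measured when the row begins, along the tool's axes as they then stand; what a row does not reach is not made up. A row lasts 1/10 s, in which the tool goes at most 50 mm and 8.59 degrees, less where a joint would pass 70% of its speed; a pose out of reach is approached as far as the arm can. A call is refused whole if a number of a shift passes 50 or a number of a turn 8.59, either way. A call with a gripper value outside its range is refused whole. "claw" is the opening in per cent of the stroke, from 0 (shut) to 100 (fully open), set as the call begins (left out, the last holds). The fingers move at their own pace and stop on an object; the grip force is fixed at half the most. Time passes only in rows, so rows that do not move let the fingers close. It gives the time, the measured TCP pose, the force and the opening at its end, in the units of the state.
- state(): the state, without advancing time (a new reading comes with each control period).
- grab_frame(name): name is "side" or "top" or "wrist"; returns (picture, depth): 420x560x3 uint8, red, green, blue; 420x560 float32, m along the optical axis (not along the pixel's ray), 0 where there is no reading.
- camera_params(name): a dict with "mtx" (3x3 intrinsics, pixels), "k1" (the pictures are not rectified: a ray, as slopes to the right and down, at radius r is drawn at 1 + k1 r^2 times it, then the intrinsics apply), "extrinsics" (4x4, takes a point from camera to world coordinates); the wrist camera has in their place "T_tool_cam" (4x4, takes a point from camera to tool coordinates, whose origin is the TCP and whose axes are the flange's). Camera axes: x right, y down, z forward; pixel columns grow to the right and rows downward; lengths in m; the calibration is good to about 2 mm. A picture is of the moment at which its call begins: read the wrist's pose just before it. camera_params takes no time and is no camera call.
- job_done(): hands the job in, once; it reports no verdict.
Trained networks look in the newest picture that a camera, given by its name, has taken for a name from the list of things; names that differ only in an ending like _2 or _b are one class to them, and where a whole thing is asked for, a point or a joint stands for the part that bears it (a point fixed in the world has none). Each returns a list of dicts, best first, with "p" (0 to 1); they miss things now and then, are a little off and sometimes report something else, mostly with a low value. They report only what shows in the picture. A call takes as long as a camera call. They do not tell look-alikes from the thing itself.
- boxes_of(camera, label): "box" ([left, top, width, height] in pixels, round what is visible of it).
The state is a dict: "time": time; "joint_pos": joint angles; "joint_vel": joint speeds; "joint_efforts": joint torques, N m; "tool_pos": TCP position; "tool_rot": TCP orientation; "contact_force": force on the tool from outside, world axes, zero at the start; "ft_torque": the same for the moment, N m; "gripper_width": opening from 0.0 (shut) to 1.0 (fully open).
Only numpy, scipy, OpenCV 4.12 (cv2) and the standard library are available. Lean on these libraries where they do the work, as an engineer would, in place of code of your own. Each camera call takes 0.05 s, during which the arm holds its last target. There are 200 camera calls.

## Working session

There is one attempt and no reset: what is moved stays moved. The work goes in short steps, Python scripts to look and compute and a tool call to move; the robot and the scene stay as the last step left them, time stands still between calls to the robot, and variables do not carry over. Pictures are saved under pics/ and viewed, about 8 in all and at most 12, crops included, and the job is handed in when it is done.

Besides the shell and the picture viewer there is one more tool, called after "Call:" as name([rows], argument=value, ...), one row to a line, values as JSON. step_arm: Moves the arm, as the interface text tells. Its arguments: {"type":"object","properties":{"steps":{"type":"array"},"claw":{"type":"number"}},"required":["steps"]}

```bash
ls; mkdir -p pics; cat > h.py <<'E'
import numpy as np, cv2, json
from scipy.spatial.transform import Rotation as R
from plant import state, grab_frame, camera_params, job_done, boxes_of
def pose(s=None):
    s=s or state(); q=s["tool_rot"]; T=np.eye(4)
    T[:3,:3]=R.from_quat([q[1],q[2],q[3],q[0]]).as_matrix(); T[:3,3]=s["tool_pos"]; return T
def cam(name):
    c=camera_params(name)
    E=np.array(c["extrinsics"]) if "extrinsics" in c else pose()@np.array(c["T_tool_cam"])
    return np.array(c["mtx"]),c["k1"],E
def cloud(name):
    K,k,E=cam(name); im,d=grab_frame(name)
    v,u=np.mgrid[:d.shape[0],:d.shape[1]]
    p=cv2.undistortPoints(np.stack([u.ravel(),v.ravel()],1).astype(np.float64)[:,None],K,np.array([k,0,0,0.]))[:,0]
    P=np.c_[p,np.ones(len(p))]*d.reshape(-1,1)
    W=(P@E[:3,:3].T+E[:3,3]).reshape(*d.shape,3); W[d==0]=np.nan
    return im,W
def save(n,im): cv2.imwrite(f"pics/{n}.png",im[...,::-1])
E
python3 - <<'E'
from h import *
s=state(); print({k:np.round(v,3).tolist() for k,v in s.items()})
ims=[]
for n in("top","side"):
    im,W=cloud(n); np.savez(f"{n}.npz",im=im,W=W); ims.append(im)
    for l in("feeler","stand","pedals","gap1"):
        try: print(n,l,[(np.round(b["box"]).tolist(),round(b["p"],2)) for b in boxes_of(n,l)][:5])
        except Exception as e: print(l,e)
    print(np.round(cam(n)[2],3).tolist())
    save(n,im)
E
```

```text
pics
{'time': 0.0, 'joint_pos': [-1.396, 0.053, 1.614, 0.0, 1.476, -0.119], 'joint_vel': [0.001, 0.001, 0.0, -0.0, 0.002, 0.0], 'joint_efforts': [-0.0, -39.368, -37.017, -0.0, 0.007, -0.0], 'tool_pos': [0.181, -0.598, 0.23], 'tool_rot': [-0.001, 0.989, 0.146, -0.0], 'contact_force': [0.778, -0.276, 0.057], 'ft_torque': [0.008, -0.059, -0.005], 'gripper_width': 1.001}
top feeler [([362.0, 271.0, 16.0, 16.0], 0.69), ([362.0, 200.0, 9.0, 10.0], 0.6)]
top stand [([355.0, 223.0, 26.0, 24.0], 0.85), ([367.0, 229.0, 15.0, 13.0], 0.34)]
top pedals [([216.0, 144.0, 93.0, 82.0], 0.89), ([386.0, 189.0, 14.0, 10.0], 0.57)]
top gap1 [([216.0, 142.0, 94.0, 85.0], 0.59)]
[[-0.007, -0.994, 0.112, 0.326], [-1.0, 0.006, -0.012, -0.002], [0.011, -0.112, -0.994, 1.625], [0.0, 0.0, 0.0, 1.0]]
side feeler [([191.0, 269.0, 24.0, 45.0], 0.82), ([306.0, 289.0, 11.0, 23.0], 0.74), ([265.0, 281.0, 7.0, 24.0], 0.56)]
side stand [([246.0, 290.0, 42.0, 41.0], 0.7), ([249.0, 336.0, 49.0, 79.0], 0.41)]
side pedals [([275.0, 165.0, 93.0, 89.0], 0.94)]
side gap1 [([278.0, 166.0, 88.0, 88.0], 0.83)]
[[0.999, -0.021, 0.044, 0.423], [-0.047, -0.649, 0.759, -0.958], [0.013, -0.76, -0.65, 0.861], [0.0, 0.0, 0.0, 1.0]]
```

```bash
python3 - <<'E'
from h import *
a=np.load("top.npz")["im"][130:310,190:430]; b=np.load("side.npz")["im"][140:430,170:400]
a=cv2.resize(a,(560,420),interpolation=cv2.INTER_CUBIC); save("topc",a)
b=cv2.resize(b,None,fx=2,fy=2,interpolation=cv2.INTER_CUBIC); save("sidec",b)
E
```

```text
(no output)
```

View pics/topc.png

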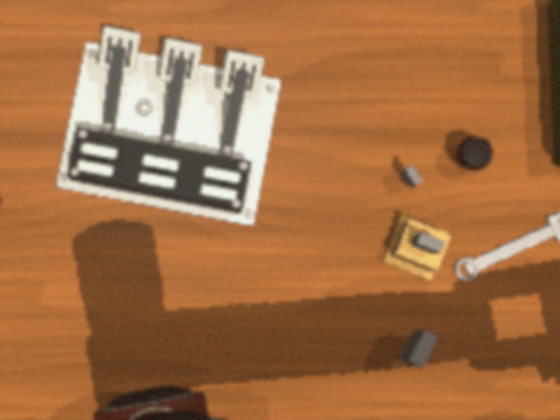

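View pics/sidec.png

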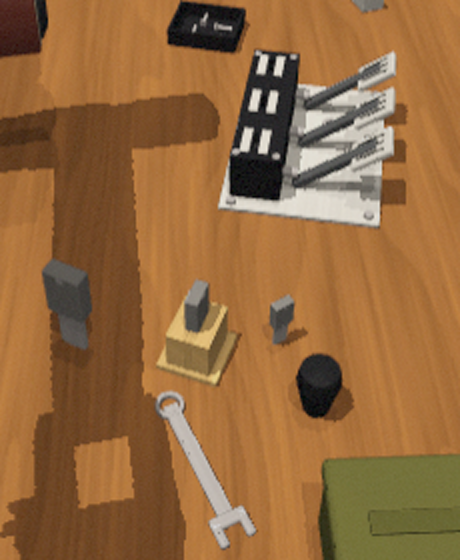

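Candidates in the top picture: small one ≈(366,205), the one in the wooden stand ≈(374,234), large one ≈(371,279). The middle-sized one, in the stand, is the one meant. I'll measure it from the depth.

```bash
python3 - <<'E'
from h import *
t=np.load("top.npz");W=t["W"]
s=np.load("side.npz")["W"]
def rect(P): 
    (c,wh,a)=cv2.minAreaRect((P[:,:2]*1000).astype(np.float32)); return np.round(c,1),np.round(wh,1),round(a,1)
for nm,A,boxes in(("top",W,dict(stand=(340,395,210,260),ped=(205,320,135,235))),("side",s,dict(stand=(240,295,270,340),ped=(265,380,150,260)))):
    for k,(u0,u1,v0,v1) in boxes.items():
        P=A[v0:v1,u0:u1].reshape(-1,3); P=P[np.isfinite(P[:,0])]
        for lo,hi in((.003,.014),(.05,.066),(.07,.086),(.095,.115)):
            Q=P[(P[:,2]>lo)&(P[:,2]<hi)]
            if len(Q)>8: print(nm,k,lo,len(Q),Q.mean(0).round(4),rect(Q))
for k in "wrist",: print(np.round(camera_params(k)["T_tool_cam"],4).tolist(), np.round(camera_params(k)["mtx"],1).tolist(),camera_params(k)["k1"])
for l in("collar","shift_knob","spanner","brake_grip"):
    for n,A in(("top",W),):
        for b in boxes_of(n,l)[:2]:
            x,y,w,h=map(int,b["box"]); print(l,b["p"],np.nanmedian(A[y+h//4:y+h-h//4+1,x+w//4:x+w-w//4+1].reshape(-1,3),0).round(3))
E
```

```text
top stand 0.003 707 [ 0.4297 -0.3246  0.0061] (array([ 430.7, -322.6]), array([178. , 160.3]), 89.2)
top stand 0.05 223 [ 0.4266 -0.3218  0.058 ] (array([ 427.2, -324.2]), array([61.3, 51.4]), 68.6)
top stand 0.07 11 [ 0.4238 -0.3173  0.0778] (array([ 421.8, -319.4]), array([32.4,  9.7]), 47.4)
top stand 0.095 60 [ 0.4265 -0.324   0.1054] (array([ 427. , -324.8]), array([33.1, 16.1]), 66.4)
top ped 0.003 3558 [0.5989 0.0149 0.0072] (array([598.8,  18.3]), array([377.4, 329.6]), 89.6)
top ped 0.05 195 [0.584  0.0157 0.0583] (array([568.8,  24. ]), array([235.2, 156.2]), 80.8)
top ped 0.07 1885 [0.5512 0.0263 0.0782] (array([588.8,  18.1]), array([239.9, 189.8]), 78.6)
top ped 0.095 363 [ 0.684  -0.0026  0.1018] (array([ 6.8e+02, -2.0e-01]), array([217.4,  36.6]), 78.9)
side stand 0.003 909 [ 0.4269 -0.3271  0.0059] (array([ 427.6, -287.4]), array([202.7, 130. ]), 89.1)
side stand 0.05 413 [ 0.4303 -0.3346  0.0591] (array([ 429.4, -325.6]), array([61.2, 49.8]), 67.0)
side stand 0.07 57 [ 0.4285 -0.3347  0.0777] (array([ 431.7, -332.7]), array([30.5, 15. ]), 32.5)
side stand 0.095 131 [ 0.4293 -0.3292  0.1049] (array([ 429.3, -326.6]), array([36.7, 16.4]), 69.1)
side ped 0.003 3462 [0.5991 0.0265 0.0076] (array([617.4,  93.6]), array([502.1, 380.5]), 88.5)
side ped 0.05 335 [ 0.5783 -0.0304  0.0584] (array([585. ,  10.7]), array([245.3, 145.5]), 71.8)
side ped 0.07 1712 [0.5533 0.0109 0.0786] (array([590.2,  17.2]), array([246.1, 185.9]), 78.8)
side ped 0.095 350 [ 0.6859 -0.0146  0.1018] (array([684.6,  -2.3]), array([219.6,  31.2]), 79.7)
[[-0.0002, -0.9653, -0.261, 0.0657], [1.0, -0.0001, -0.0004, -0.0003], [0.0003, -0.261, 0.9653, -0.1437], [0.0, 0.0, 0.0, 1.0]] [[335.9, 0.0, 275.0], [0.0, 335.9, 201.2], [0.0, 0.0, 1.0]] -0.0544059746688206
spanner 0.78 [ 0.425 -0.471  0.002]
spanner 0.31 [ 0.428 -0.324  0.104]
brake_grip 0.54 [0.535 0.444 0.095]
brake_grip 0.45 [0.604 0.014 0.013]
```

```bash
cat >> h.py <<'E'
def plan(p,yaw,n=0):
    """p: TCP goal in mm (world), yaw: goal angle of tool y, deg, mod 180 (tool down). prints rows"""
    T=pose(); y0=np.degrees(np.arctan2(T[1,1],T[0,1]))
    t=-(((yaw-y0)+90)%180-90); d=np.array(p)-T[:3,3]*1000
    n=n or max(int(np.ceil(max(np.linalg.norm(d)/45,abs(t)/8.5))),1); rows=[]
    for i in range(n):
        Ri=T[:3,:3]@R.from_euler("z",t/n*i,degrees=True).as_matrix()
        rows.append((Ri.T@d/n).round(1).tolist()+[round(t/n,2)])
    print("d",d.round(1),"turn",round(t,2),"yaw",round(y0,2),"tilt",(T[:3,2]).round(4)); print(json.dumps(rows))
E
python3 -c "
from h import *
plan([427.5,-325.5,200],-22,9)"
```

```text
d [246.5 272.7 -31.4] turn -51.17 yaw -73.17 tilt [ 0.e+00 -1.e-04 -1.e+00]
[[35.0, -21.1, 3.5, -5.69], [36.9, -17.5, 3.5, -5.69], [38.5, -13.8, 3.5, -5.69], [39.6, -9.9, 3.5, -5.69], [40.4, -5.9, 3.5, -5.69], [40.8, -1.9, 3.5, -5.69], [40.8, 2.2, 3.5, -5.69], [40.4, 6.2, 3.5, -5.69], [39.6, 10.2, 3.5, -5.69]]
```

Call:
step_arm([
  [35,-21,3.5,-5.7],
  [37,-17.5,3.5,-5.7],
  [38.5,-14,3.5,-5.7],
  [40,-10,3.5,-5.7],
  [40,-6,3.5,-5.7],
  [41,-2,3.5,-5.7],
  [41,2,3.5,-5.7],
  [40,6,3.5,-5.7],
], claw=100)

```text
time: 1.5
tool_pos: [0.4011, -0.3486, 0.2035]
tool_rot: [0.003, 0.849, 0.528, -0.001]
contact_force: [0.2, 0.1, -0.2]
gripper_width: 1.003
```

```bash
python3 -c "
from h import *
plan([427.5,-325.5,200],-22)"
```

```text
d [26.4 23.1 -3.5] turn -4.31 yaw -26.31 tilt [ 0.002  -0.0053 -1.    ]
[[32.5, 13.4, 3.4, -4.31]]
```

Call:
step_arm([
  [32.5,13.5,3.5,-4.3],
  [0,0,0,0],
  [0,0,0,0],
])

```text
time: 1.8
tool_pos: [0.4308, -0.3205, 0.1998]
tool_rot: [0.003, 0.826, 0.564, -0.0]
contact_force: [-0.2, -1.4, -0.4]
gripper_width: 1.001
```

```bash
cat >> h.py <<'E'
def rect(P): 
    (c,wh,a)=cv2.minAreaRect((P[:,:2]*1000).astype(np.float32)); 
    if wh[0]<wh[1]: a=a-90   # a = direction of long side
    return np.round(c,1),np.round(sorted(wh),1),round(a%180,1)
E
python3 - <<'E'
from h import *
plan([427.5,-325.5,200],-22)
im,W=cloud("wrist"); save("w1",im); np.savez("w1.npz",im=im,W=W)
print("stand",[(b["box"],b["p"]) for b in boxes_of("wrist","feeler")])
P=W.reshape(-1,3); P=P[np.isfinite(P[:,0])]; P=P[np.hypot(P[:,0]-.4275,P[:,1]+.3255)<.05]
for lo,hi in((.05,.066),(.1,.112)):
    Q=P[(P[:,2]>lo)&(P[:,2]<hi)]; print(lo,len(Q),np.median(Q,0).round(4),rect(Q), Q.mean(0).round(4), (np.percentile(Q[:,:2],[2,98],axis=0).mean(0)).round(4))
E
```

```text
d [-3.3 -5.   0.2] turn 0.63 yaw -21.37 tilt [ 0.0026 -0.0048 -1.    ]
[[-5.9, -1.2, -0.2, 0.63]]
stand [([349.5, 123.6, 41.4, 35.3], 0.89), ([260.6, 176.5, 25.1, 50.3], 0.74), ([54.9, 207.8, 105.9, 70.9], 0.63)]
0.05 2814 [ 0.4333 -0.3172  0.0591] (array([ 429. , -323.9]), array([49.8, 60.2]), 67.4) [ 0.4304 -0.3194  0.059 ] [ 0.4291 -0.3231]
0.1 975 [ 0.4293 -0.3223  0.1069] (array([ 429.1, -323.4]), array([15.6, 33.3]), 68.3) [ 0.4293 -0.3225  0.1068] [ 0.4292 -0.3229]
```

View pics/w1.png

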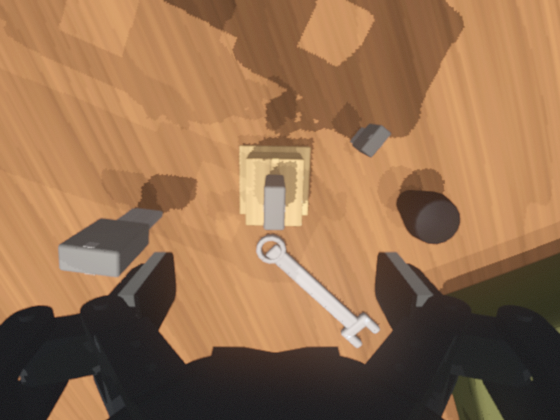

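The feeler in the stand is at pixel (274,203), between the small one (371,139) and the large one (105,245) in size. It is the right one, upright, with its thickness along the jaws.

```bash
python3 -c "
from h import *
plan([429.1,-323.2,115],-21.9,4)"
```

```text
d [ -1.1  -2.  -84.8] turn 0.42 yaw -21.48 tilt [ 0.0027 -0.0047 -1.    ]
[[-0.5, -0.2, 21.2, 0.11], [-0.5, -0.2, 21.2, 0.11], [-0.5, -0.2, 21.2, 0.11], [-0.5, -0.2, 21.2, 0.11]]
```

Call:
step_arm([
  [-0.5,-0.2,22,0.1],
  [-0.5,-0.2,22,0.1],
  [-0.5,-0.2,22,0.1],
  [-0.5,-0.2,20,0.1],
  [0,0,0,0],
], claw=45)

```text
time: 2.4
tool_pos: [0.426, -0.3305, 0.1141]
tool_rot: [0.006, 0.832, 0.555, -0.0]
contact_force: [0.1, 0.1, -1.4]
gripper_width: 0.447
```

```bash
python3 -c "
from h import *
plan([429.1,-323.2,69],-21.9,4)"
```

```text
d [  3.1   7.3 -45.1] turn -0.71 yaw -22.61 tilt [ 0.0058 -0.01   -0.9999]
[[2.1, -0.1, 11.3, -0.18], [2.1, -0.1, 11.3, -0.18], [2.1, -0.1, 11.3, -0.18], [2.1, -0.1, 11.3, -0.18]]
```

Call:
step_arm([
  [0,0,0,0],
  [0,0,0,0],
])

```text
time: 2.6
tool_pos: [0.4253, -0.3324, 0.1155]
tool_rot: [0.006, 0.833, 0.553, -0.0]
contact_force: [0.6, -0.5, 1.0]
gripper_width: 0.449
```

```bash
python3 -c "
from h import *
plan([429.1,-323.2,69],-21.9,4);print(state()['joint_pos'],state()['joint_vel'])"
```

```text
d [  3.8   9.2 -46.5] turn -0.89 yaw -22.79 tilt [ 0.0065 -0.0111 -0.9999]
[[2.6, -0.1, 11.6, -0.22], [2.6, -0.1, 11.6, -0.22], [2.6, -0.1, 11.6, -0.22], [2.6, -0.1, 11.6, -0.22]]
[-0.79963687 -0.05748681  1.92295258 -0.00326968  1.26363788 -0.40083647] [-0.01226919 -0.01003389 -0.01906332 -0.0003317   0.00112626  0.00182449]
```

Call:
step_arm([
  [4,0,12,-0.3],
  [4,0,12,-0.3],
  [4,0,12,-0.3],
])

```text
time: 2.9
tool_pos: [0.4327, -0.3243, 0.0823]
tool_rot: [0.011, 0.829, 0.56, 0.0]
contact_force: [0.3, 0.7, 0.3]
gripper_width: 0.449
```

```bash
python3 -c "
from h import *
plan([429.1,-323.2,69],-21.9,1);print(state()['joint_vel'])"
```

```text
d [ -3.6   1.1 -13.3] turn -0.01 yaw -21.91 tilt [ 0.0134 -0.0181 -0.9997]
[[-0.2, -4.0, 13.3, -0.01]]
[ 0.075484    0.14540144  0.09604045 -0.00208072 -0.24173832  0.01943017]
```

Call:
step_arm([
  [0,-2,5,0],
  [0,-1.5,4,0],
  [0,0,3,0],
])

```text
time: 3.2
tool_pos: [0.4286, -0.3207, 0.0663]
tool_rot: [0.009, 0.828, 0.561, 0.0]
contact_force: [-0.5, 0.7, -0.1]
gripper_width: 0.448
```

```bash
python3 -c "
from h import *
plan([429.1,-323.2,69],-21.9,1);print(state()['joint_vel'])"
```

```text
d [ 0.5 -2.5  2.7] turn 0.1 yaw -21.8 tilt [ 0.0099 -0.0146 -0.9998]
[[-2.1, 1.5, -2.7, 0.1]]
[ 0.00285433  0.05127261  0.0129216  -0.00175506 -0.06485991  0.00094946]
```

Call:
step_arm([
  [-2,1.5,-3,0],
  [0,0,-1,0],
])

```text
time: 3.4
tool_pos: [0.4289, -0.323, 0.07]
tool_rot: [0.008, 0.828, 0.561, -0.0]
contact_force: [0.3, 0.3, 0.3]
gripper_width: 0.449
```

```bash
python3 -c "
from h import *
plan([429.1,-323.2,69],-21.9,1);print(state()['joint_vel'])"
```

```text
d [ 0.2 -0.2 -1. ] turn 0.11 yaw -21.79 tilt [ 0.0091 -0.0139 -0.9999]
[[-0.1, 0.2, 1.0, 0.11]]
[ 0.00049819 -0.0127637   0.00749897  0.00101453  0.02210498  0.00115341]
```

Call:
step_arm([
  [0,0,0,0],
  [0,0,0,0],
  [0,0,0,0],
  [0,0,0,0],
  [0,0,0,0],
], claw=0)

```text
time: 3.9
tool_pos: [0.4295, -0.3239, 0.0714]
tool_rot: [0.009, 0.828, 0.56, 0.0]
contact_force: [0.8, -0.3, -2.1]
gripper_width: 0.179
```

```bash
python3 -c "
from h import *
plan([429.1,-323.2,140],-21.9,4);s=state();print(s['joint_vel'],s['contact_force'],s['ft_torque'])"
```

```text
d [-0.4  0.7 68.6] turn 0.08 yaw -21.82 tilt [ 0.0108 -0.0156 -0.9998]
[[-0.1, 0.1, -17.2, 0.02], [-0.1, 0.1, -17.2, 0.02], [-0.1, 0.1, -17.2, 0.02], [-0.1, 0.1, -17.2, 0.02]]
[-1.08243460e-03 -1.33012770e-03  1.04303296e-03 -2.86695322e-03
 -2.44673123e-04 -3.96417347e-05] [ 0.82464144 -0.25026007 -2.10317902] [ 0.01951491 -0.00055002 -0.01309569]
```

Call:
step_arm([
  [0,0,-6,0],
  [0,0,-10,0],
  [0,0,-12,0],
])

```text
time: 4.2
tool_pos: [0.4279, -0.3222, 0.0988]
tool_rot: [0.007, 0.828, 0.56, -0.0]
contact_force: [-0.4, -0.1, -1.3]
gripper_width: 0.18
```

```bash
python3 -c "
from h import *
plan([429.1,-323.2,195],-21.9,4);s=state();print(s['joint_vel'],s['contact_force'],s['ft_torque'])"
```

```text
d [ 1.2 -1.  96.2] turn 0.08 yaw -21.82 tilt [ 0.0075 -0.0121 -0.9999]
[[-0.3, 0.6, -24.0, 0.02], [-0.3, 0.6, -24.0, 0.02], [-0.3, 0.6, -24.0, 0.02], [-0.3, 0.6, -24.0, 0.02]]
[-0.00084806 -0.17164956 -0.07560114 -0.00213524  0.24451402 -0.00024453] [-0.36709449 -0.09010029 -1.32469274] [ 0.0418833  -0.01245702 -0.03740243]
```

Call:
step_arm([
  [-0.3,1,-16,0],
  [-0.3,0.6,-20,0],
  [-0.3,0.6,-22,0],
  [0,0.5,-20,0],
  [0,0,-10,0],
])

```text
time: 4.7
tool_pos: [0.4301, -0.3234, 0.1962]
tool_rot: [0.01, 0.828, 0.561, 0.0]
contact_force: [0.2, -0.5, 0.2]
gripper_width: 0.177
```

```bash
python3 -c "
from h import *
s=state();print(s['joint_vel'],s['contact_force'])
# pedals target first guess: origin approx from top cloud
W=np.load('top.npz')['W']; 
for n,(u0,u1,v0,v1) in dict(top=(205,320,135,235),side=(265,380,150,260)).items():
    A=np.load(n+'.npz')['W'][v0:v1,u0:u1].reshape(-1,3); A=A[np.isfinite(A[:,0])]
    Q=A[(abs(A[:,2]-.078)<.004)]; a=np.radians(-11.3); e=np.array([np.cos(a),np.sin(a)]); f=np.array([-e[1],e[0]])
    x=Q[:,:2]@e; y=Q[:,:2]@f; h=np.histogram(x,np.arange(.45,.75,.005)); print(n,h[0].tolist())
    m=x<.595; print(np.percentile(x[m],[1,99]),np.percentile(y[m],[.5,99.5]), rect(Q[m]))
"
```

```text
[ 0.00074023 -0.09487512 -0.08818282 -0.00028982  0.19164511 -0.00192972] [ 0.21048652 -0.49843932  0.209294  ]
top [0, 0, 0, 0, 0, 1, 75, 94, 91, 100, 86, 60, 79, 91, 96, 94, 86, 96, 89, 49, 0, 0, 0, 0, 0, 0, 0, 0, 0, 0, 0, 0, 0, 0, 3, 4, 23, 50, 48, 33, 12, 0, 1, 0, 0, 0, 0, 0, 0, 0, 0, 0, 0, 0, 0, 0, 0, 0, 0]
[0.48148363 0.54669991] [0.01429186 0.25217346] (array([529.5,  30. ]), array([ 68.3, 240. ]), 78.5)
side [0, 0, 0, 0, 0, 0, 22, 96, 101, 98, 100, 98, 75, 99, 100, 94, 102, 97, 102, 107, 8, 0, 0, 0, 0, 0, 0, 0, 0, 0, 0, 0, 0, 0, 0, 0, 5, 30, 64, 44, 15, 8, 2, 0, 0, 0, 0, 0, 0, 0, 0, 0, 0, 0, 0, 0, 0, 0, 0]
[0.48476586 0.54990027] [0.012242   0.25242231] (array([532.9,  28.9]), array([ 66.5, 245.2]), 78.5)
```

```bash
python3 -c "
from h import *
plan([526,30.5,195],-11.5,9)"
```

```text
d [ 95.9 353.9  -1.2] turn -10.31 yaw -21.81 tilt [ 0.0113 -0.0159 -0.9998]
[[40.5, -4.7, -0.4, -1.15], [40.5, -3.9, -0.4, -1.15], [40.6, -3.1, -0.4, -1.15], [40.7, -2.3, -0.4, -1.15], [40.7, -1.5, -0.4, -1.15], [40.7, -0.7, -0.4, -1.15], [40.7, 0.2, -0.4, -1.15], [40.7, 1.0, -0.4, -1.15], [40.7, 1.8, -0.4, -1.15]]
```

Call:
step_arm([
  [25,-4,0,-1],
  [40,-4,0,-1.2],
  [40.5,-3,0,-1.2],
  [40.5,-2,0,-1.2],
  [40.5,-1.5,0,-1.2],
  [40.5,0,0,-1.2],
  [40.5,0,0,-1.2],
  [35,1,0,-1.2],
])

```text
time: 5.5
tool_pos: [0.512, -0.0257, 0.1997]
tool_rot: [0.016, 0.78, 0.625, 0.001]
contact_force: [0.5, -0.1, -1.9]
gripper_width: 0.18
```

```bash
python3 -c "
from h import *
plan([526,30.5,195],-11.5)"
```

```text
d [14.  56.2 -4.7] turn -1.09 yaw -12.59 tilt [ 0.0213 -0.0239 -0.9995]
[[29.0, 0.6, 1.8, -0.55], [29.0, 0.9, 1.8, -0.55]]
```

Call:
step_arm([
  [25,0.5,2,-0.5],
  [22,0.5,2,-0.5],
  [0,0,0,0],
  [0,0,0,0],
])

```text
time: 5.9
tool_pos: [0.5233, 0.0262, 0.196]
tool_rot: [0.016, 0.772, 0.635, 0.001]
contact_force: [0.5, 0.5, -1.3]
gripper_width: 0.178
```

```bash
python3 - <<'E'
from h import *
plan([526,30.5,195],-11.5); print(state()['joint_pos'].__repr__())
im,W=cloud("wrist"); save("w2",im); np.savez("w2.npz",im=im,W=W,T=pose())
E
```

```text
d [ 2.7  4.3 -1. ] turn 0.39 yaw -11.11 tilt [ 0.0222 -0.0233 -0.9995]
[[4.8, 1.8, 1.0, 0.39]]
array([-0.08050472, -0.18197137,  1.89635507, -0.02175348,  1.40320582,
        0.11695291])
```

View pics/w2.png

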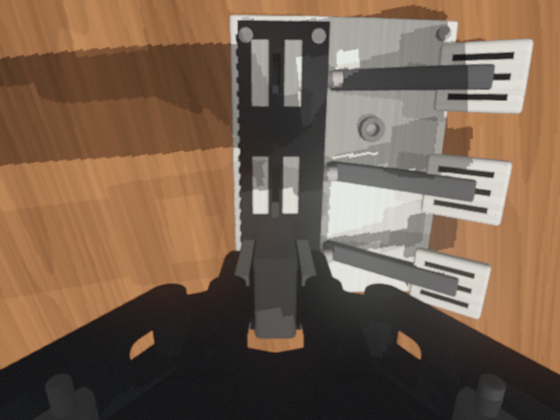

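Call:
step_arm([
  [0,0,0,0],
  [0,0,0,0],
  [0,0,0,0],
  [0,0,0,0],
])

```text
time: 6.35
tool_pos: [0.523, 0.023, 0.1965]
tool_rot: [0.016, 0.774, 0.633, 0.001]
contact_force: [0.3, 0.2, -1.8]
gripper_width: 0.179
```

```bash
python3 - <<'E'
from h import *
plan([526,30.5,195],-11.5); s=state(); print(s['joint_pos'].__repr__(), s['joint_vel'].__repr__(), s['joint_efforts'].__repr__())
E
```

```text
d [ 3.   7.5 -1.5] turn 0.09 yaw -11.41 tilt [ 0.0226 -0.0239 -0.9995]
[[8.0, 1.4, 1.4, 0.09]]
array([-0.08649048, -0.18380692,  1.89713737, -0.02212455,  1.40369161,
        0.11630564]) array([-0.00991399, -0.00409029,  0.00150121,  0.00023791,  0.00158717,
       -0.00059019]) array([ 5.77481836e-02, -2.91380453e+01, -3.72608042e+01, -7.58795394e-02,
       -8.35619099e-02,  3.90130594e-05])
```

```bash
python3 - <<'E'
from h import *
d=np.load("w2.npz"); im=d["im"]; W=d["W"]
c=im[20:270,225:335].astype(float); c=np.clip(255*(c/255)**.5,0,255).astype(np.uint8)
c=np.hstack([c[:125],c[125:]]); save("w2c",cv2.resize(c,None,fx=3.6,fy=3.6,interpolation=cv2.INTER_CUBIC))
# housing plane points
P=W.reshape(-1,3); m=np.isfinite(P[:,0])&(abs(P[:,2]-.079)<.006)&(abs(P[:,0]-.53)<.07)&(P[:,1]<.16)
Q=P[m]; print(len(Q),np.median(Q,0),rect(Q))
T=d["T"]; print(T.round(4).tolist())
t=(W-T[:3,3])@T[:3,:3]
for v in range(205,262,4): print(v,[ (t[v,u]*1000).round(0).tolist() if np.isfinite(t[v,u,0]) else None for u in(270,275,280)])
E
```

```text
17539 [0.5425598  0.08043132 0.0792243 ] (array([538.7,  62.2]), array([ 66.4, 177. ]), 78.6)
[[0.1937, 0.9808, 0.0223, 0.5233], [0.9809, -0.1932, -0.0229, 0.026], [-0.0182, 0.0263, -0.9995, 0.196], [0.0, 0.0, 0.0, 1.0]]
205 [[-7.0, -5.0, 117.0], [12.0, -1.0, 47.0], [-7.0, 4.0, 117.0]]
209 [[-11.0, -5.0, 118.0], [12.0, -1.0, 39.0], [-10.0, 4.0, 116.0]]
213 [[-14.0, -5.0, 118.0], [12.0, -1.0, 33.0], [-14.0, 4.0, 117.0]]
217 [[-18.0, -5.0, 118.0], [12.0, -1.0, 25.0], [-18.0, 4.0, 118.0]]
221 [[17.0, -3.0, 3.0], [17.0, -1.0, 3.0], [17.0, 2.0, 5.0]]
225 [[17.0, -3.0, -2.0], [17.0, -1.0, -2.0], [17.0, 2.0, -1.0]]
229 [[17.0, -3.0, -7.0], [17.0, -1.0, -6.0], [17.0, 2.0, -6.0]]
233 [[17.0, -3.0, -12.0], [17.0, -1.0, -12.0], [17.0, 2.0, -12.0]]
237 [[16.0, -3.0, -15.0], [16.0, -1.0, -14.0], [17.0, 1.0, -17.0]]
241 [[17.0, -2.0, -21.0], [17.0, -1.0, -20.0], [17.0, 1.0, -20.0]]
245 [[17.0, -2.0, -25.0], [17.0, -1.0, -24.0], [17.0, 1.0, -24.0]]
249 [[17.0, -2.0, -28.0], [16.0, -1.0, -27.0], [17.0, 1.0, -28.0]]
253 [[17.0, -2.0, -32.0], [16.0, -1.0, -31.0], [17.0, 1.0, -32.0]]
257 [[17.0, -2.0, -35.0], [16.0, -1.0, -34.0], [16.0, 1.0, -34.0]]
261 [[15.0, -2.0, -36.0], [16.0, -1.0, -36.0], [16.0, 1.0, -36.0]]
```

View pics/w2c.png

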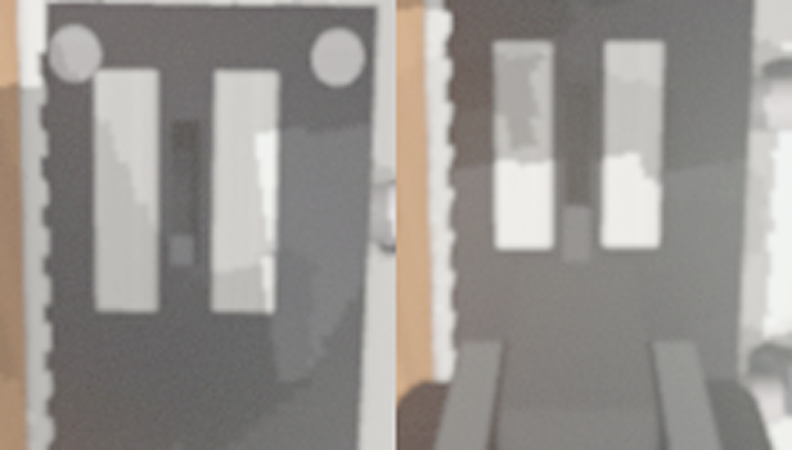

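```bash
cat >> h.py <<'E'
def strips(im,W,T,zt=.079):
    """strip pairs on the housing top: centres in world xyz(mm)"""
    g=cv2.cvtColor(im,cv2.COLOR_RGB2GRAY); 
    m=((g>110)&(abs(W[...,2]-zt)<.006)).astype(np.uint8)
    n,L,st,ce=cv2.connectedComponentsWithStats(m); out=[]
    for i in range(1,n):
        if st[i,4]<300: continue
        P=W[L==i]; c,wh,a=rect(P)
        out.append((c,wh,a,np.median(P[:,2]).round(4),ce[i].round(1),st[i,:4]))
    return out
E
python3 - <<'E'
from h import *
d=np.load("w2.npz"); im=d["im"]; W=d["W"]; T=d["T"]
for o in strips(im,W,T): print(*o)
t=(W-T[:3,3])@T[:3,:3]*1000
g=cv2.cvtColor(im,cv2.COLOR_RGB2GRAY)
for v in(198,202,206,210,214): print(v,g[v,262:290].tolist())
for v in(280,300): print(v,g[v,245:305].tolist())
b=np.isfinite(t[...,0])&(abs(t[...,1])<15)
bl=b&(abs(t[...,0]-12)<2.5)&(t[...,2]>15)&(t[...,2]<70); print("blade y,z",np.percentile(t[bl][:,1],[1,50,99]),np.percentile(t[bl][:,2],[0,2,98,100]), bl.sum())
ha=b&(abs(t[...,0]-17)<1.5)&(t[...,2]>-40)&(t[...,2]<14); print("handle x,y,z",np.percentile(t[ha],[1,50,99],axis=0))
print(np.polyfit(t[ha][:,2],t[ha][:,0],1))
# handle top face
ht=b&(abs(t[...,2]+36)<2.0); print("top",np.percentile(t[ht],[1,50,99],axis=0))
E
```

```text
[529.5 121.7] [19.9 53.5] 78.8 0.0794 [258.   66.9] [240  27  29  79]
[556.  112.2] [13.2 46. ] 77.6 0.0795 [292.6  72.6] [284  40  19  67]
[677.9 104.5] [16.  18.3] 169.8 0.0782 [454.8  52.5] [440  42  33  23]
[671.6  71.1] [15.7 18.5] 169.4 0.0783 [448.9 101.2] [435  90  31  22]
[662.5  22. ] [16.5 19.3] 165.4 0.0785 [440.9 163.7] [427 154  32  23]
[515.2  33.9] [13.  47.1] 78.5 0.0795 [260.1 186.3] [252 157  17  58]
[538.7  29.5] [13.1 46.3] 79.9 0.0794 [290.1 185.3] [282 157  17  57]
[652.6 -10. ] [18.1 21.7] 168.4 0.0786 [434.8 204.8] [419 193  32  24]
[649.5 -61.5] [18.  26.7] 166.3 0.0791 [428.7 259. ] [415 249  39  24]
198 [223, 223, 221, 219, 215, 196, 144, 86, 69, 62, 54, 49, 48, 50, 52, 52, 53, 63, 70, 85, 143, 195, 218, 222, 221, 220, 220, 221]
202 [222, 223, 220, 219, 216, 195, 145, 86, 70, 71, 73, 75, 75, 74, 73, 70, 65, 65, 68, 86, 143, 195, 218, 221, 221, 220, 220, 220]
206 [222, 222, 221, 218, 215, 196, 144, 85, 68, 76, 85, 88, 87, 87, 87, 86, 81, 71, 67, 87, 147, 198, 218, 221, 221, 220, 220, 220]
210 [221, 222, 220, 219, 216, 196, 144, 85, 70, 77, 85, 88, 88, 88, 8
[... 379 characters left out ...]
7, 68, 67, 67, 55, 45, 42, 40, 43, 60, 82, 93, 92]
300 [33, 34, 33, 31, 32, 35, 34, 32, 34, 50, 61, 66, 66, 67, 66, 67, 67, 66, 67, 68, 67, 66, 67, 68, 67, 65, 67, 67, 67, 66, 67, 66, 65, 66, 66, 67, 66, 65, 68, 66, 66, 67, 67, 68, 68, 68, 68, 66, 66, 66, 63, 53, 38, 35, 36, 39, 40, 38, 37, 37]
blade y,z [-2.29816668 -0.51037452  1.28762578] [23.9031745  24.37935483 52.09337827 52.35532722] 104
handle x,y,z [[ 15.59366479  -7.78973255 -36.62048293]
 [ 16.62999475  -0.52499532 -19.51634358]
 [ 17.26160307   6.96571394   8.46573069]]
[1.34642255e-02 1.68165729e+01]
top [[-15.71291426 -12.1199044  -37.89093424]
 [  2.54454443  -0.52857079 -36.06006712]
 [ 16.48517655  11.14656329 -34.27631594]]
```

```bash
python3 -c "
from h import *
plan([542.9,114.9,150],-11.3,4)"
```

```text
d [ 19.9  91.9 -46.5] turn -0.11 yaw -11.41 tilt [ 0.0226 -0.0239 -0.9995]
[[23.7, 0.0, 11.2, -0.03], [23.7, 0.0, 11.2, -0.03], [23.7, 0.0, 11.2, -0.03], [23.7, 0.1, 11.2, -0.03]]
```

Call:
step_arm([
  [26,0,12,0],
  [24,0,12,0],
  [24,0,11,0],
  [18,0,8,0],
  [0,0,0,0],
])

```text
time: 6.85
tool_pos: [0.5442, 0.1124, 0.1516]
tool_rot: [0.018, 0.776, 0.631, 0.002]
contact_force: [-0.1, 0.2, -1.6]
gripper_width: 0.178
```

```bash
cat > look.py <<'E'
from h import *; import sys
def look(tag,goal,yaw=-11.3):
    plan(goal,yaw,1); s=state(); print('F',np.round(s['contact_force'],1),'jv',np.round(s['joint_vel'],3), 'w',s['gripper_width'])
    T=pose(); im,W=cloud("wrist"); np.savez(tag+".npz",im=im,W=W,T=T); save(tag,im)
    for o in strips(im,W,T):
        if o[0][0]<600: print(*o)
    t=(W-T[:3,3])@T[:3,:3]*1000; b=np.isfinite(t[...,0])&(abs(t[...,1])<15)
    bl=b&(abs(t[...,0]-12)<2.5)&(t[...,2]>20)&(t[...,2]<50); print("blade",bl.sum(),np.median(t[bl],axis=0).round(2))
    ha=b&(abs(t[...,0]-17)<1.5)&(t[...,2]>-34)&(t[...,2]<10); print("handle",np.percentile(t[ha],[1,50,99],axis=0).round(2).tolist(),np.polyfit(t[ha][:,2],t[ha][:,0],1).round(4))
if __name__=="__main__": look(sys.argv[1],[float(x) for x in sys.argv[2:5]])
E
python3 look.py w3 542.9 114.9 150
```

```text
d [-1.3  2.5 -1.6] turn -0.42 yaw -11.72 tilt [ 0.0255 -0.025  -0.9994]
[[2.2, -1.8, 1.5, -0.42]]
F [-0.1  0.2 -1.6] jv [-0.016 -0.012 -0.002 -0.024  0.009 -0.008] w 0.17809562241355678
[532.1 116.7] [11.5 45.5] 76.9 0.0794 [252.7 204.8] [245 175  18  65]
[556.  111.9] [12.3 46.5] 79.3 0.0795 [290.6 199.8] [281 174  19  66]
blade 94 [12.03 -0.49 36.53]
handle [[15.59, -7.73, -33.65], [16.46, -0.5, -17.13], [17.05, 7.0, 8.21]] [1.1300e-02 1.6615e+01]
```

Call:
step_arm([
  [3,-2.5,4,0.4],
  [1,0,2,0],
])

```text
time: 7.1
tool_pos: [0.5433, 0.1148, 0.1469]
tool_rot: [0.019, 0.779, 0.627, 0.003]
contact_force: [-0.3, 0.3, -0.4]
gripper_width: 0.179
```

```bash
python3 -c "
from h import *
plan([542.2,115.6,140],-11.3,1);s=state();print(np.round(s['joint_vel'],3),s['contact_force'])"
```

```text
d [-1.1  0.8 -6.9] turn -0.96 yaw -12.26 tilt [ 0.0279 -0.0261 -0.9993]
[[0.7, -1.5, 6.8, -0.96]]
[ 0.001  0.024 -0.011 -0.013 -0.04   0.012] [-0.27602563  0.30065654 -0.38167746]
```

Call:
step_arm([
  [1.2,-1.7,4,-1],
  [0.8,0,2,0],
])

```text
time: 7.3
tool_pos: [0.5424, 0.116, 0.141]
tool_rot: [0.019, 0.773, 0.634, 0.003]
contact_force: [0.5, 0.1, -1.4]
gripper_width: 0.179
```

```bash
python3 -c "
from h import *
plan([542.2,115.6,140],-11.3,1);s=state();print(np.round(s['joint_vel'],3),s['contact_force'])"
```

```text
d [-0.2 -0.4 -1. ] turn 0.04 yaw -11.26 tilt [ 0.0291 -0.0263 -0.9992]
[[-0.4, -0.2, 1.0, 0.04]]
[ 0.005  0.023 -0.001 -0.003 -0.042  0.02 ] [ 0.45963936  0.14827935 -1.43410299]
```

Call:
step_arm([
  [0.4,-0.4,1.5,0],
  [0.6,0,1.5,0],
  [0.6,0,1.5,0],
  [0.6,0,1.5,0],
])

```text
time: 7.7
tool_pos: [0.5428, 0.1175, 0.1349]
tool_rot: [0.02, 0.773, 0.634, 0.003]
contact_force: [-0.0, -0.3, -1.6]
gripper_width: 0.18
```

```bash
cat > st.py <<'E'
from h import *; import sys
s=state(); T=pose(s); tip=T[:3,3]*1000+T[:3,:3]@np.array([.5,-.5,56.7]); e=np.array([.9806,-.196,0]); f=np.array([.196,.9806,0])
g=np.array([543.9,114.3,78])+ (float(sys.argv[1])-3)*84*f  # gap no (3 left,2,1)
d=tip-g; print("tip rel gap x,y,z mm",round(d@e,2),round(d@f,2),round(d[2],2),"tilt e,f",round(T[:3,2]@e,4),round(T[:3,2]@f,4),"yaw",round(np.degrees(np.arctan2(T[1,1],T[0,1])),2),"F",np.round(s['contact_force'],1),"M",np.round(s['ft_torque'],2),"jv",np.round(s['joint_vel'],3),"w",round(s['gripper_width'],3))
E
python3 st.py 3
```

```text
tip rel gap x,y,z mm -0.21 2.31 0.18 tilt e,f 0.0345 -0.0201 yaw -11.32 F [-0.  -0.3 -1.6] M [ 0.01  0.04 -0.04] jv [ 0.01   0.024  0.004 -0.002 -0.031  0.012] w 0.18
```

Call:
step_arm([
  [-2,-0.5,0,0],
  [-0.3,-0.2,1,0],
])

```text
time: 7.9
tool_pos: [0.5417, 0.1154, 0.1337]
tool_rot: [0.02, 0.773, 0.634, 0.003]
contact_force: [0.5, 1.2, -0.7]
gripper_width: 0.183
```

```bash
python3 look.py w4 542.2 115.6 130; python3 st.py 3
```

```text
d [ 0.5  0.2 -3.7] turn -0.01 yaw -11.31 tilt [ 0.0298 -0.0265 -0.9992]
[[0.4, 0.3, 3.7, -0.01]]
F [ 0.5  1.2 -0.7] jv [-0.002  0.009  0.015  0.005 -0.021 -0.003] w 0.18334263451184915
[532.7 121.4] [10.5 36. ] 77.3 0.0794 [255.5 207.9] [248 185  18  55]
[556.9 116.8] [11.8 36.5] 78.8 0.0795 [297.4 208.9] [287 184  20  56]
blade 94 [12.08 -0.48 35.66]
handle [[15.65, -7.7, -33.7], [16.47, -0.5, -16.96], [17.12, 6.95, 8.43]] [1.05000e-02 1.66117e+01]
tip rel gap x,y,z mm -1.1 -0.09 -1.25 tilt e,f 0.0339 -0.0202 yaw -11.31 F [-0.5  0.  -0.6] M [-0.02  0.01 -0.01] jv [ 0.001 -0.     0.001  0.     0.003  0.001] w 0.18
```

```bash
python3 - <<'E'
from h import *
im=np.load("w4.npz")["im"]
c=im[160:270,215:335].astype(float); c=(255*np.clip(c/160,0,1)**.6).astype(np.uint8)
save("w4c",cv2.resize(c,None,fx=5,fy=5,interpolation=cv2.INTER_CUBIC))
E
```

```text
(no output)
```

View pics/w4c.png

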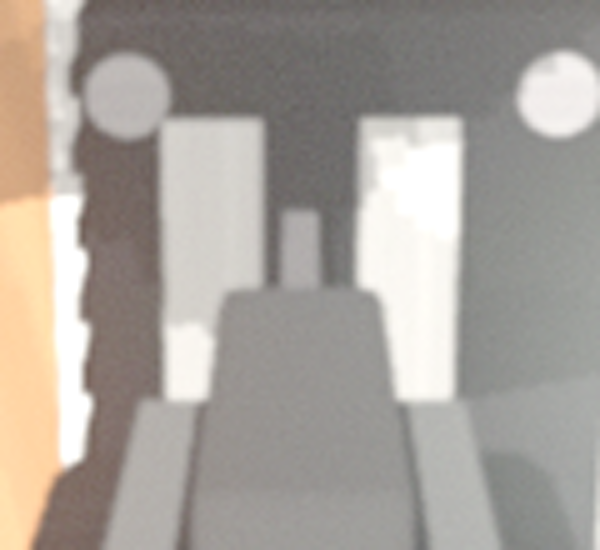

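Call:
step_arm([
  [0.2,0.6,0,0],
  [0.3,0,1.5,0],
  [0.3,0,1.5,0],
])

```text
time: 8.25
tool_pos: [0.5426, 0.1159, 0.1306]
tool_rot: [0.02, 0.773, 0.634, 0.003]
contact_force: [0.3, -0.5, -1.6]
gripper_width: 0.182
```

```bash
python3 st.py 3
```

```text
tip rel gap x,y,z mm -0.11 0.69 -4.1 tilt e,f 0.0346 -0.02 yaw -11.32 F [ 0.3 -0.5 -1.6] M [0.01 0.03 0.01] jv [ 0.005  0.022  0.005 -0.    -0.031  0.004] w 0.182
```

Call:
step_arm([
  [0,-0.6,1.5,0],
  [0,-0.2,2,0],
  [0,-0.2,2,0],
])

```text
time: 8.55
tool_pos: [0.5423, 0.116, 0.125]
tool_rot: [0.02, 0.773, 0.634, 0.004]
contact_force: [0.9, -0.4, -0.9]
gripper_width: 0.179
```

```bash
python3 st.py 3
```

```text
tip rel gap x,y,z mm -0.39 0.78 -9.72 tilt e,f 0.0359 -0.0198 yaw -11.31 F [ 0.9 -0.4 -0.9] M [-0.   -0.08  0.05] jv [ 0.     0.022  0.016 -0.001 -0.043  0.002] w 0.179
```

Call:
step_arm([
  [0,-0.2,2,0],
  [0,-0.1,1.5,0],
  [0,-0.1,1.5,0],
])

```text
time: 8.85
tool_pos: [0.5424, 0.1159, 0.1197]
tool_rot: [0.02, 0.773, 0.634, 0.004]
contact_force: [0.6, -0.1, -0.7]
gripper_width: 0.178
```

```bash
python3 st.py 3
```

```text
tip rel gap x,y,z mm -0.24 0.69 -15.01 tilt e,f 0.0368 -0.0196 yaw -11.31 F [ 0.6 -0.1 -0.7] M [-0.04 -0.14 -0.02] jv [-0.002  0.018  0.012  0.    -0.032  0.   ] w 0.178
```

Call:
step_arm([
  [0,-0.1,2,0],
  [0,-0.1,1.5,0],
  [0,-0.1,1.5,0],
  [0,0,1.5,0],
])

```text
time: 9.25
tool_pos: [0.5428, 0.116, 0.1139]
tool_rot: [0.021, 0.773, 0.634, 0.005]
contact_force: [-1.8, -0.1, 6.2]
gripper_width: 0.179
```

```bash
python3 st.py 3
```

```text
tip rel gap x,y,z mm 0.24 0.82 -20.74 tilt e,f 0.0376 -0.0192 yaw -11.32 F [-1.8 -0.1  6.2] M [-0.09  0.46 -0.02] jv [-0.001  0.015 -0.003  0.    -0.016 -0.   ] w 0.179
```

Call:
step_arm([
  [0,-0.2,1,0],
])

```text
time: 9.35
tool_pos: [0.5429, 0.116, 0.114]
tool_rot: [0.021, 0.773, 0.634, 0.005]
contact_force: [-1.6, 0.4, 6.5]
gripper_width: 0.183
```

```bash
python3 st.py 3
```

```text
tip rel gap x,y,z mm 0.32 0.88 -20.7 tilt e,f 0.0378 -0.0193 yaw -11.31 F [-1.6  0.4  6.5] M [-0.14  0.45 -0.05] jv [ 0.002  0.     0.001  0.    -0.     0.001] w 0.183
```

Call:
step_arm([
  [0,-0.3,2.5,0],
])

```text
time: 9.45
tool_pos: [0.5431, 0.1161, 0.113]
tool_rot: [0.021, 0.773, 0.634, 0.005]
contact_force: [-3.7, 0.0, 9.6]
gripper_width: 0.18
```

```bash
python3 st.py 3
```

```text
tip rel gap x,y,z mm 0.51 1.0 -21.63 tilt e,f 0.0382 -0.0192 yaw -11.31 F [-3.7  0.   9.6] M [-0.15  0.72 -0.04] jv [ 0.002  0.013  0.004 -0.002 -0.022  0.003] w 0.18
```

Call:
step_arm([
  [-0.5,-1,-1,0],
  [-0.3,-0.3,1.5,0],
  [0,0,2,0],
])

```text
time: 9.75
tool_pos: [0.5431, 0.1159, 0.1134]
tool_rot: [0.022, 0.773, 0.634, 0.006]
contact_force: [-2.9, 0.2, 8.2]
gripper_width: 0.177
```

```bash
python3 st.py 3
```

```text
tip rel gap x,y,z mm 0.75 0.92 -21.29 tilt e,f 0.0413 -0.0178 yaw -11.31 F [-2.9  0.2  8.2] M [ 0.05  0.68 -0.06] jv [-0.002  0.014 -0.001  0.003 -0.021 -0.001] w 0.177
```

Call:
step_arm([
  [-0.4,-0.5,-3,0],
  [-0.2,-0.8,-1.5,0],
  [0,-0.4,0,0],
])

```text
time: 10.05
tool_pos: [0.542, 0.1155, 0.1172]
tool_rot: [0.023, 0.773, 0.634, 0.007]
contact_force: [2.8, -0.3, 0.7]
gripper_width: 0.18
```

```bash
python3 st.py 3
```

```text
tip rel gap x,y,z mm -0.13 0.33 -17.43 tilt e,f 0.0442 -0.0176 yaw -11.31 F [ 2.8 -0.3  0.7] M [-0.07 -0.43  0.04] jv [-0.    -0.007  0.011 -0.002 -0.012  0.004] w 0.18
```

Call:
step_arm([
  [0,0.2,2,0],
  [0,0,2,0],
  [0,-0.1,2,0],
])

```text
time: 10.35
tool_pos: [0.5426, 0.1157, 0.1129]
tool_rot: [0.022, 0.773, 0.634, 0.007]
contact_force: [-3.0, 0.3, 10.9]
gripper_width: 0.175
```

```bash
python3 st.py 3
```

```text
tip rel gap x,y,z mm 0.48 0.61 -21.72 tilt e,f 0.0438 -0.0171 yaw -11.31 F [-3.   0.3 10.9] M [-0.12  0.67 -0.03] jv [ 0.002  0.016 -0.002 -0.001 -0.013  0.002] w 0.175
```

Call:
step_arm([
  [0,0.2,-3,0],
  [0,0,-6,0],
  [0,0,-9,0],
  [0,0,-10,0],
  [0,0,-8,0],
  [-25,0,0,0],
  [-30,0,0,0],
  [-22,0,0,0],
])

```text
time: 11.15
tool_pos: [0.5235, 0.0417, 0.1526]
tool_rot: [0.02, 0.772, 0.636, 0.005]
contact_force: [-0.1, -0.4, -2.0]
gripper_width: 0.183
```

```bash
python3 look.py w5 526 33 140; python3 st.py 2
```

```text
d [  2.5  -8.7 -12.6] turn 0.29 yaw -11.01 tilt [ 0.033  -0.0241 -0.9992]
[[-7.9, 3.7, 12.9, 0.29]]
F [-0.1 -0.4 -2. ] jv [-0.419 -0.184  0.15   0.026  0.035 -0.436] w 0.18264585138654163
[532.6 121.6] [19.5 55. ] 88.7 0.0795 [260.2  85.8] [238  39  35  92]
[555.8 112.3] [13.3 46.1] 78.6 0.0794 [301.   91.5] [290  54  23  78]
[540.4  34.9] [12.4 36. ] 80.2 0.0795 [298.6 212.4] [289 189  19  51]
[516.  39.] [11.4 34.8] 74.1 0.0794 [258.9 214.4] [253 191  18  49]
blade 96 [12.08 -0.48 36.46]
handle [[15.65, -7.66, -33.82], [16.46, -0.49, -17.14], [17.06, 7.01, 8.66]] [9.80000e-03 1.65948e+01]
tip rel gap x,y,z mm -4.1 5.76 17.86 tilt e,f 0.0369 -0.0196 yaw -11.12 F [ 0.4 -1.3 -1.6] M [-0.08  0.01 -0.01] jv [ 0.042  0.021 -0.014  0.032 -0.015  0.082] w 0.177
```

Call:
step_arm([
  [-3,1.5,5,0],
  [-2.3,1.2,4,0],
  [0,0,2,0],
])

```text
time: 11.5
tool_pos: [0.5246, 0.0332, 0.1419]
tool_rot: [0.02, 0.773, 0.634, 0.004]
contact_force: [-0.5, 0.2, -0.4]
gripper_width: 0.176
```

```bash
python3 st.py 2
```

```text
tip rel gap x,y,z mm -1.47 0.14 7.26 tilt e,f 0.0358 -0.0185 yaw -11.2 F [-0.5  0.2 -0.4] M [-0.01  0.02  0.04] jv [ 0.008  0.027  0.017  0.007 -0.031  0.002] w 0.176
```

Call:
step_arm([
  [0,0.2,2.5,0],
  [0,0,2,0],
  [0,-0.1,2,0],
  [0,-0.2,2,0],
  [0,-0.2,2,0],
])

```text
time: 12.0
tool_pos: [0.5255, 0.0349, 0.131]
tool_rot: [0.02, 0.772, 0.636, 0.005]
contact_force: [0.6, -0.7, -1.4]
gripper_width: 0.18
```

```bash
python3 st.py 2
```

```text
tip rel gap x,y,z mm -0.9 2.01 -3.65 tilt e,f 0.0364 -0.0179 yaw -11.03 F [ 0.6 -0.7 -1.4] M [-0.04 -0.14  0.02] jv [ 0.004  0.02   0.019 -0.002 -0.044 -0.   ] w 0.18
```

Call:
step_arm([
  [-1,-0.1,1.5,0.1],
  [-1,-0.2,2,0.1],
  [-0.3,-0.2,2,0],
  [-0.3,-0.2,2,0],
  [-0.3,-0.2,2,0],
])

```text
time: 12.5
tool_pos: [0.5251, 0.0318, 0.1211]
tool_rot: [0.02, 0.773, 0.634, 0.006]
contact_force: [1.2, -0.1, -0.5]
gripper_width: 0.18
```

```bash
python3 st.py 2
```

```text
tip rel gap x,y,z mm -0.6 -1.07 -13.62 tilt e,f 0.0387 -0.0174 yaw -11.25 F [ 1.2 -0.1 -0.5] M [ 0.01 -0.25  0.01] jv [-0.008  0.02   0.02   0.    -0.045 -0.004] w 0.18
```

Call:
step_arm([
  [0.4,0,2,0],
  [0.4,0,2,0],
  [0.2,-0.1,2,0],
  [0,-0.1,2,0],
])

```text
time: 12.9
tool_pos: [0.5255, 0.0325, 0.1124]
tool_rot: [0.021, 0.773, 0.634, 0.006]
contact_force: [1.3, 0.7, -0.4]
gripper_width: 0.177
```

```bash
python3 st.py 2
```

```text
tip rel gap x,y,z mm -0.25 -0.32 -22.25 tilt e,f 0.0392 -0.0175 yaw -11.26 F [ 1.3  0.7 -0.4] M [-0.07 -0.21 -0.04] jv [-0.     0.025  0.015  0.    -0.043 -0.   ] w 0.177
```

Call:
step_arm([
  [0.2,0.1,2,0],
  [0.2,0,2,0],
  [0.2,0,2,0],
  [0,0,2,0],
])

```text
time: 13.3
tool_pos: [0.5259, 0.033, 0.1036]
tool_rot: [0.021, 0.773, 0.634, 0.006]
contact_force: [1.1, -0.5, -0.0]
gripper_width: 0.18
```

```bash
python3 st.py 2
```

```text
tip rel gap x,y,z mm 0.04 0.22 -31.08 tilt e,f 0.0388 -0.0176 yaw -11.25 F [ 1.1 -0.5 -0. ] M [-0.03 -0.2   0.01] jv [ 0.     0.031  0.013  0.001 -0.042 -0.   ] w 0.18
```

Call:
step_arm([
  [0,0,-3,0],
  [0,0,-7,0],
  [0,0,-10,0],
  [0,0,-11,0],
  [0,0,-10,0],
  [-25,0,0,0],
  [-32,0,0,0],
  [-25,0,0,0],
])

```text
time: 14.1
tool_pos: [0.5076, -0.0454, 0.1528]
tool_rot: [0.02, 0.771, 0.637, 0.006]
contact_force: [-0.1, -0.4, -0.4]
gripper_width: 0.176
```

```bash
python3 look.py w6 526 33 140; python3 st.py 1
```

```text
d [ 18.4  78.4 -12.8] turn 0.41 yaw -10.89 tilt [ 0.0337 -0.0231 -0.9992]
[[80.6, 2.8, 11.6, 0.41]]
F [-0.1 -0.4 -0.4] jv [-0.503 -0.113  0.068  0.032  0.044 -0.52 ] w 0.17595922086958532
[515.6  35. ] [12.  45.9] 78.9 0.0794 [259.3  83.6] [249  45  21  79]
[539.2  30. ] [13.3 47.2] 78.1 0.0794 [298.4  84.4] [287  45  24  81]
[523.  -49.7] [12.5 40.5] 80.4 0.0795 [296.1 207.7] [286 183  19  57]
[499. -45.] [12.2 39.2] 77.9 0.0794 [257.7 208. ] [250 184  19  56]
blade 95 [12.   -0.48 36.57]
handle [[15.64, -7.65, -33.65], [16.46, -0.49, -16.91], [17.06, 7.02, 8.73]] [1.06000e-02 1.65973e+01]
tip rel gap x,y,z mm -2.5 0.87 18.27 tilt e,f 0.0377 -0.0189 yaw -11.02 F [ 1.1 -1.8 -0.8] M [-0.1  -0.01 -0.  ] jv [ 0.048  0.01  -0.004  0.036 -0.014  0.098] w 0.178
```

Call:
step_arm([
  [-0.8,0.7,5,0.1],
  [-0.5,0.5,4,0],
  [0,0,2,0],
])

```text
time: 14.45
tool_pos: [0.508, -0.05, 0.1432]
tool_rot: [0.02, 0.773, 0.634, 0.005]
contact_force: [0.2, -0.1, -0.2]
gripper_width: 0.179
```

```bash
python3 st.py 1
```

```text
tip rel gap x,y,z mm -1.42 -0.64 8.54 tilt e,f 0.0369 -0.0179 yaw -11.23 F [ 0.2 -0.1 -0.2] M [0.01 0.06 0.02] jv [ 0.005  0.02   0.015  0.002 -0.029  0.003] w 0.179
```

Call:
step_arm([
  [0,0.3,3,0],
  [0,0.1,2.5,0],
  [0,0,2,0],
  [0,-0.1,2,0],
  [0,-0.1,2,0],
  [0,-0.2,2,0],
])

```text
time: 15.05
tool_pos: [0.5088, -0.0479, 0.1284]
tool_rot: [0.019, 0.772, 0.636, 0.005]
contact_force: [0.6, 0.6, -1.0]
gripper_width: 0.183
```

```bash
python3 st.py 1
```

```text
tip rel gap x,y,z mm -1.07 1.55 -6.31 tilt e,f 0.036 -0.0171 yaw -11.02 F [ 0.6  0.6 -1. ] M [-0.04 -0.07 -0.05] jv [ 0.002  0.022  0.017 -0.    -0.047 -0.002] w 0.183
```

Call:
step_arm([
  [-0.7,0,2,0.1],
  [-0.6,-0.1,2,0.1],
  [-0.3,-0.1,2,0],
  [-0.2,-0.1,2,0],
  [-0.1,-0.1,2,0],
])

```text
time: 15.55
tool_pos: [0.5087, -0.0503, 0.1183]
tool_rot: [0.02, 0.773, 0.634, 0.005]
contact_force: [-2.0, 0.7, 7.3]
gripper_width: 0.178
```

```bash
python3 st.py 1
```

```text
tip rel gap x,y,z mm -0.62 -0.79 -16.36 tilt e,f 0.0369 -0.017 yaw -11.26 F [-2.   0.7  7.3] M [0.19 0.37 0.01] jv [-0.004  0.018  0.004  0.001 -0.024 -0.002] w 0.178
```

Call:
step_arm([
  [0.3,0,1.5,0],
  [0,0,2,0],
])

```text
time: 15.75
tool_pos: [0.5092, -0.0504, 0.1177]
tool_rot: [0.019, 0.773, 0.634, 0.005]
contact_force: [-5.5, 1.2, 10.0]
gripper_width: 0.178
```

```bash
python3 st.py 1
```

```text
tip rel gap x,y,z mm -0.23 -0.84 -16.99 tilt e,f 0.0359 -0.0176 yaw -11.25 F [-5.5  1.2 10. ] M [0.27 1.08 0.01] jv [-0.     0.014 -0.007 -0.003 -0.002 -0.001] w 0.178
```

Call:
step_arm([
  [0,0.2,-3,0],
  [0,0,-7,0],
  [0,0,-10,0],
  [0,0,-10,0],
  [25,0,-1,0],
  [32,0,0,0],
  [25,0,0,0],
])

```text
time: 16.45
tool_pos: [0.5251, 0.0302, 0.1521]
tool_rot: [0.021, 0.775, 0.632, 0.005]
contact_force: [0.1, -0.8, -2.1]
gripper_width: 0.177
```

```bash
python3 st.py 2; python3 -c "
from look import *
look('w7',[526,33,140])"; python3 st.py 2
```

```text
tip rel gap x,y,z mm -0.27 -2.72 17.41 tilt e,f 0.038 -0.0185 yaw -11.6 F [ 0.1 -0.8 -2.1] M [-0.    0.01 -0.01] jv [ 0.489  0.155 -0.147 -0.027 -0.008  0.504] w 0.177
d [  0.9   2.8 -12.1] turn -0.3 yaw -11.6 tilt [ 0.0336 -0.0256 -0.9991]
[[3.2, -0.2, 12.0, -0.3]]
F [ 0.1 -0.8 -2.1] jv [ 0.489  0.155 -0.147 -0.027 -0.008  0.504] w 0.17739014438318268
[532.4 121.7] [19.2 55.3] 88.7 0.0795 [251.7  66.3] [229  19  36  94]
[555.9 111.9] [12.9 46.8] 79.7 0.0794 [293.9  73.4] [283  34  22  81]
[539.   29.1] [12.3 46.5] 79.8 0.0794 [292.9 201.2] [283 173  19  67]
[515.3  33.9] [12.2 45.5] 76.4 0.0795 [254.2 212. ] [247 175  19  65]
blade 94 [12.09 -0.48 36.17]
handle [[15.66, -7.72, -33.72], [16.48, -0.49, -16.99], [17.09, 6.99, 8.32]] [1.09000e-02 1.66262e+01]
tip rel gap x,y,z mm -0.45 0.36 17.45 tilt e,f 0.038 -0.0157 yaw -11.47 F [-2.4  2.2  0.4] M [ 0.08  0.04 -0.  ] jv [-0.046 -0.008  0.017 -0.036  0.006 -0.094] w 0.176
```

Call:
step_arm([
  [-0.8,-0.3,4,-0.1],
  [-0.3,-0.2,4,0],
  [-0.3,-0.2,3,0],
  [-0.3,0,1,0],
])

```text
time: 16.9
tool_pos: [0.5247, 0.0307, 0.1402]
tool_rot: [0.02, 0.773, 0.634, 0.006]
contact_force: [0.2, 0.6, -1.2]
gripper_width: 0.182
```

```bash
python3 st.py 2
```

```text
tip rel gap x,y,z mm -0.8 -2.14 5.52 tilt e,f 0.0384 -0.0166 yaw -11.29 F [ 0.2  0.6 -1.2] M [ 0.02  0.04 -0.  ] jv [-0.018  0.007  0.013 -0.001 -0.017 -0.011] w 0.182
```

Call:
step_arm([
  [1.5,0.2,2,0],
  [0.5,0,2,0],
  [0,-0.1,2,0],
  [0,-0.1,2,0],
  [0,-0.1,2,0],
])

```text
time: 17.4
tool_pos: [0.5252, 0.0311, 0.1292]
tool_rot: [0.02, 0.774, 0.633, 0.006]
contact_force: [0.2, 0.5, -0.9]
gripper_width: 0.182
```

```bash
python3 st.py 2
```

```text
tip rel gap x,y,z mm -0.37 -1.73 -5.47 tilt e,f 0.038 -0.0165 yaw -11.46 F [ 0.2  0.5 -0.9] M [ 0.08 -0.01  0.04] jv [-0.001  0.024  0.015 -0.001 -0.042  0.002] w 0.182
```

In the middle gap again; I'm carrying on down with small corrections.

Call:
step_arm([
  [0.8,-0.1,2,0],
  [0.6,-0.1,2,0],
  [0.3,-0.1,2.5,0],
  [0.2,-0.1,2.5,0],
  [0,-0.1,2.5,0],
  [0,-0.1,2.5,0],
])

```text
time: 18.0
tool_pos: [0.5256, 0.0328, 0.114]
tool_rot: [0.02, 0.774, 0.633, 0.006]
contact_force: [0.1, 1.1, -0.6]
gripper_width: 0.179
```

```bash
python3 st.py 2
```

```text
tip rel gap x,y,z mm -0.27 0.08 -20.66 tilt e,f 0.0384 -0.0169 yaw -11.44 F [ 0.1  1.1 -0.6] M [ 0.02 -0.1  -0.03] jv [-0.     0.034  0.018 -0.    -0.054  0.   ] w 0.179
```

Call:
step_arm([
  [0,0,2.5,0],
  [0,0,2.5,0],
  [0,0,2.5,0],
  [0,0,2.5,0],
  [0,0,2.5,0],
  [0,0,2.5,0],
  [0,0,2,0],
])

```text
time: 18.7
tool_pos: [0.5262, 0.0324, 0.0954]
tool_rot: [0.02, 0.774, 0.633, 0.006]
contact_force: [0.1, -0.1, -1.5]
gripper_width: 0.176
```

```bash
python3 st.py 2
```

```text
tip rel gap x,y,z mm 0.39 -0.27 -39.29 tilt e,f 0.0383 -0.017 yaw -11.44 F [ 0.1 -0.1 -1.5] M [-0.02 -0.06 -0.02] jv [-0.002  0.03   0.01  -0.    -0.04  -0.002] w 0.176
```

Call:
step_arm([
  [0,0,1.5,0],
  [0,0,1.5,0],
  [0,0,1.5,0],
  [0,0,1,0],
  [0,0,1,0],
])

```text
time: 19.2
tool_pos: [0.5267, 0.0322, 0.0911]
tool_rot: [0.02, 0.774, 0.633, 0.005]
contact_force: [-2.4, 0.1, 4.8]
gripper_width: 0.18
```

```bash
python3 st.py 2
```

```text
tip rel gap x,y,z mm 0.78 -0.32 -43.53 tilt e,f 0.0368 -0.0172 yaw -11.43 F [-2.4  0.1  4.8] M [ 0.04  0.57 -0.  ] jv [ 0.003  0.005 -0.005  0.001  0.002  0.001] w 0.18
```

Call:
step_arm([
  [0,-0.2,1.5,0],
  [0,-0.1,2,0],
  [0,0,2,0],
])

```text
time: 19.5
tool_pos: [0.5272, 0.0322, 0.0911]
tool_rot: [0.019, 0.774, 0.633, 0.005]
contact_force: [-6.9, 0.2, 11.3]
gripper_width: 0.177
```

```bash
python3 st.py 2; python3 - <<'E'
from h import *
T=pose(); im,W=cloud("wrist"); save("w8",im); t=(W-T[:3,3])@T[:3,:3]*1000
P=W*1000; m=np.isfinite(t[...,0])
ht=m&(abs(t[...,1])<6)&(abs(t[...,0])<13)&(t[...,2]<-25)&(t[...,2]>-45); print("handle top tool z",np.percentile(t[ht][:,2],[5,50,95]),"world z",np.percentile(P[ht][:,2],[5,50,95]),ht.sum())
c=im[170:330,200:360].astype(float); c=(255*np.clip(c/160,0,1)**.6).astype(np.uint8); save("w8c",cv2.resize(c,None,fx=3.5,fy=3.5,interpolation=cv2.INTER_CUBIC))
E
```

```text
tip rel gap x,y,z mm 1.27 -0.24 -43.59 tilt e,f 0.0356 -0.0176 yaw -11.41 F [-6.9  0.2 11.3] M [ 0.15  1.21 -0.01] jv [-0.     0.011 -0.009 -0.003  0.013 -0.001] w 0.177
handle top tool z [-37.0357644  -36.12999012 -35.22730108] world z [126.30445768 127.17550728 128.08531618] 2072
```

View pics/w8c.png

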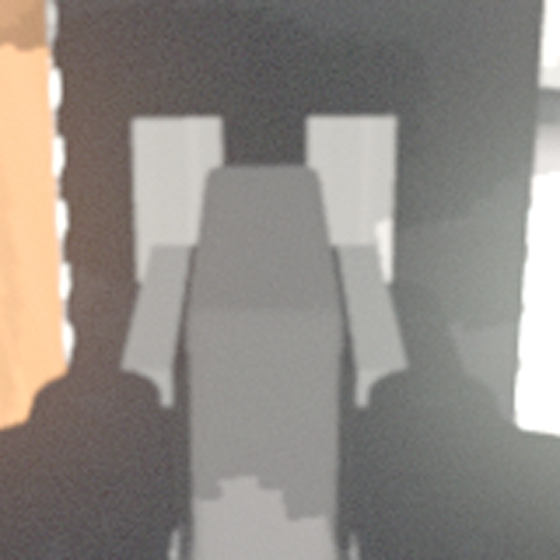

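The wrist picture shows the handle's shoulder at crop (263,168) sitting on the housing between the strips, with no blade showing. The handle top reads 127.2 mm with the housing plane at 79.4 mm, so it is 48 mm above the housing and home. I'll relax, then release.

Call:
step_arm([
  [0,-0.3,0,0],
  [0,0,0,0],
  [0,0,0,0],
])

```text
time: 19.85
tool_pos: [0.5271, 0.0323, 0.0913]
tool_rot: [0.02, 0.774, 0.633, 0.005]
contact_force: [0.0, -0.0, 0.6]
gripper_width: 0.179
```

Call:
step_arm([
  [0,0,0,0],
  [0,0,0,0],
  [0,0,0,0],
  [0,0,0,0],
  [0,0,0,0],
], claw=40)

```text
time: 20.35
tool_pos: [0.5275, 0.0322, 0.0909]
tool_rot: [0.02, 0.774, 0.633, 0.005]
contact_force: [0.6, 0.3, -0.5]
gripper_width: 0.401
```

```bash
python3 st.py 2; python3 - <<'E'
from h import *
T=pose(); im,W=cloud("wrist"); save("w9",im); t=(W-T[:3,3])@T[:3,:3]*1000
P=W*1000; m=np.isfinite(t[...,0])
ht=m&(abs(t[...,1])<5)&(abs(t[...,0])<13)&(t[...,2]<-25)&(t[...,2]>-45); print("top world z",np.percentile(P[ht][:,2],[5,50,95]),ht.sum())
E
```

```text
tip rel gap x,y,z mm 1.64 -0.2 -43.75 tilt e,f 0.0373 -0.0174 yaw -11.42 F [ 0.6  0.3 -0.5] M [-0.02  0.02 -0.05] jv [ 0.001 -0.001  0.001 -0.     0.     0.001] w 0.401
top world z [126.20098238 127.11742942 128.04376627] 1725
```

Call:
step_arm([
  [0,0,-6,0],
  [0,0,-12,0],
  [0,0,-15,0],
  [0,0,-20,0],
  [0,0,-25,0],
  [0,0,-25,0],
  [0,0,-15,0],
  [0,0,0,0],
])

```text
time: 21.2
tool_pos: [0.5244, 0.0354, 0.2225]
tool_rot: [0.022, 0.774, 0.633, 0.008]
contact_force: [0.2, 0.2, 0.5]
gripper_width: 0.4
```

```bash
python3 - <<'E'
from h import *
s=state(); print(s["tool_pos"],s["contact_force"])
im,W=cloud("wrist"); P=W.reshape(-1,3)*1000; P=P[np.isfinite(P[:,0])]
Q=P[(np.hypot(P[:,0]-527.2,P[:,1]-31.7)<30)&(abs(P[:,2]-127)<4)]; print(len(Q),np.median(Q,0),rect(Q/1000),np.linalg.lstsq(np.c_[Q[:,:2]-Q[:,:2].mean(0),np.ones(len(Q))],Q[:,2],rcond=None)[0].round(4))
for o in strips(im,W,None): 
    if o[0][0]<600: print(*o)
c=im[120:330,180:400]; save("w10",cv2.resize(c,None,fx=2.5,fy=2.5,interpolation=cv2.INTER_CUBIC))
E
```

```text
[0.52442182 0.03535151 0.22250659] [0.19641933 0.221399   0.53539265]
948 [527.33557472  33.23294147 127.06926938] (array([527.5,  32.4]), array([15.9, 33.7]), 78.1) [ 1.300000e-03 -7.100000e-03  1.269589e+02]
[532.5 121.5] [18.9 55.2] 89.0 0.0795 [255.7  82.9] [239  48  27  70]
[556.4 112.5] [12.4 46.3] 78.9 0.0794 [287.3  87.2] [280  58  16  60]
[514.5  34.1] [11.2 47. ] 77.5 0.0794 [256.9 189.9] [251 163  14  53]
[539.4  29.4] [12.3 47. ] 79.6 0.0794 [288.1 185.1] [279 163  15  52]
[497.3 -51.7] [21.4 57.9] 68.0 0.0793 [258.1 277.4] [244 252  24  53]
[522.5 -52.7] [13.6 47.8] 78.9 0.0793 [284.9 273.8] [278 252  15  45]
```

View pics/w10.png

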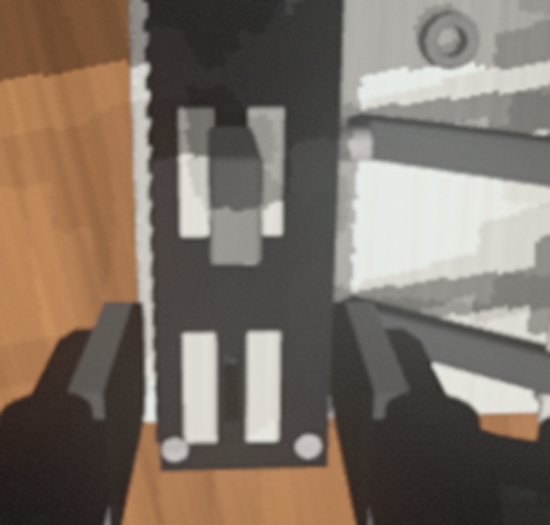

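The feeler stands upright in the middle gap (handle at crop (236,190)). Its top is level to within 0.01 rad and 47.6 mm above the housing. The gripper is clear of it, so I'm handing in.

```bash
python3 -c "
from h import *
print(job_done())"
```

```text
the job is handed in; nothing more can be done
None
```

The feeler is standing fully home in the middle gap, and the job was handed in at about 21 s of the 67 s allowed. I took the middle-sized feeler from the stand and checked the gaps from left to right:

| Gap | Result |
|---|---|
| Left | Jammed about 20 mm down. It did so again on a second push; readings reached about 11 N. |
| Middle | Clear: nothing met by 31 mm down, beyond the deepest possible stop (29 mm). |
| Right | Jammed about 16 mm down; readings reached about 10 N. |

I then went back to the middle gap and lowered the feeler until the shoulder met the housing, with readings up to about 11 N. I kept hold of it there before letting go and lifting clear.

**Last checks:** the handle top is 47.6 mm above the housing (48 mm expected), level to about 0.007 rad, and within about 1 mm of the gap's centre. It did not move when released, and the gripper is well clear of it.

**What disagreed or was not checked:**
- **Tool tilt:** the tool drifted to a tilt of about 0.04 rad during the run. The gap clearance took this up, and the feeler itself stands straight.
- **Blade depth:** by arm position the blade read 43.6 mm deep at contact instead of 45 mm. The camera also read the housing top about 1.4 mm high, so I take this as a calibration offset.
- **Forces:** I read them only at the end of each move call, so brief peaks in between were not seen.
- **Bystanders:** I did not re-measure them, but the arm was not taken near any of them.

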